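# Load the utensil steamer and screw its tank cap down snug

### The arm

A 6-joint arm with a two-finger parallel gripper is mounted at the origin on the work surface. World frame = base frame: x ahead of the robot, y to its left, z up, the work surface at z = 0. Lengths are in m, angles in degrees, forces in N, time in s.
With the tool pointing down it reaches from about 0.3 to 0.75 m from the base axis. Payload 8.5 kg.
Tool frame: the origin (TCP) lies between the finger pads; the fingertips stand ahead of it and the grasp point (between the pads) lies 8 mm behind it (robot.tcp_to_tips is the z of the fingertips in the tool frame, in m); z points along the fingers, y is the line along which they close (so a half turn about z gives the same grasp; the last joint's range is limited). The gripper opens to 88 mm and grips with 3 to 60 N. Pads are 18 mm wide; open, the fingers measure 123 mm over their backs; the gripper's body (75 mm by 187 mm) begins 45 mm behind the grasp point.
Start: joints at [64.039, 21.807, 74.336, -0, 83.858, -12.336], TCP at [0.13, 0.535, 0.25] pointing down, gripper open.
Joint ranges: [-178.18, 178.18], [-50.72, 133.34], [12.68, 142.11], [-81.47, 261.47], [9.98, 163.14], [-165.26, 165.26]. Speed limits (degrees/s): [136.94, 136.94, 180, 180, 180, 180].

### API

Orientations are given as a 3x3 rotation matrix whose columns are the frame's x, y, z axes.
In Python, from plant import robot, cams, job gives the robot as it stands.
- The arm moves only by the tool send_rows, never from a script. Its argument "rows" is a list of rows, each a list of 7 numbers: the shift along the tool's x, y, z scaled (see below), then the turn, a rotation vector about the tool's x, y, z scaled (see below), then the finger opening in mm, from 0 to 88.1. A call has 1 to 12 rows; each row shifts and turns the commanded pose from where the row before left it, along the tool's axes as they then stand; what a row does not reach is not made up. The controller multiplies each number of a shift by 0.04 m and each number of a turn by 0.08 rad. A row lasts 1/12 s, in which the tool goes at most 41.7 mm and 7.16 degrees, less where a joint would pass 70% of its speed; a pose out of reach is approached as far as the arm can. A call with a number of a shift or a turn outside -1 to 1 is refused whole. A call with a gripper value outside its range is refused whole. The fingers move at their own pace and stop on an object; "newtons" is the grip in N (left out, the last holds). Time passes only in rows, so rows that do not move let the fingers close. It gives the time, the measured TCP pose, the force, the opening and the grip force at its end, in the units of the state.
- robot.sense(): the state, without advancing time (a new reading comes with each control period).
- cams.get_image(name): name is "side" or "top" or "wrist"; returns the picture (480x640x3 uint8, blue, green, red); there is no depth.
- cams.calibration(name): a dict with "mtx" (3x3 intrinsics, pixels), "cam_to_world" (4x4, takes a point from camera to world coordinates). Camera axes: x right, y up, looking along -z (the intrinsics and any distortion apply to the point x, -y, -z); pixel columns grow to the right and rows downward; lengths in m; the calibration is good to about 2 mm. A picture is of the moment at which its call begins: read the wrist's pose just before it. calibration takes no time and is no camera call; for the wrist camera it gives the pose at the moment of the call.
- job.finish_job(): hands the job in; it is judged then, once.
The state is a dict: "t": time; "qpos": joint angles; "joint_velocities": joint speeds; "effort": joint torques, N m; "ee_pos": TCP position; "tcp_rot": TCP orientation; "contact_force": force on the tool from outside, world axes, zero at the start; "torque": the same for the moment, N m; "width": finger opening in m; "finger_force": force on a finger pad.
Only numpy, scipy, OpenCV 4.12 (cv2) and the standard library are available. Lean on these libraries where they do the work, as an engineer would, in place of code of your own. Each camera call takes 0.05 s, during which the arm holds its last target. There are 200 camera calls.

### The job

Get the counter steamer ready to run: lift every utensil that hangs on the hook rail up and off its hook and stand it head down in the caddy on the steam plate, and screw the water tank's cap down clockwise until it is snug, stopping before it is overtightened. The caddy must end upright on the plate; leave the jug, the saucer and the tin where they are.

Things in the scene. Friction and masses are not known exactly. Their poses are not given: they have to be found in the camera images.
- skimmer_eye (a point): perforated steel skimmer: flat round head 88 mm across and 6 mm thick; 180 mm long, 110 g. The handle ends in a hanging eye 36 mm wide (y), 50 mm tall (z), 12 mm thick (x); opening 20 by 34 mm. This point: middle of the opening, 25 mm below the handle's end, 155 mm above the head's lowest point; grip across y. z runs from head to eye, x is square to the flat head. May be absent
- skimmer_head (a point): middle of the skimmer's head, 44 mm above the head's lowest point, on the long axis; axes as at its eye
- spoon_eye (a point): wooden spoon: flat oval head 52 mm wide, 72 mm long and 10 mm thick; 180 mm long, 60 g. The handle ends in a hanging eye 36 mm wide (y), 50 mm tall (z), 12 mm thick (x); opening 20 by 34 mm. This point: middle of the opening, 25 mm below the handle's end, 155 mm above the head's lowest point; grip across y. z runs from head to eye, x is square to the flat head. May be absent
- spoon_head (a point): middle of the spoon's head, 36 mm above the head's lowest point, on the long axis; axes as at its eye
- turner_eye (a point): slotted steel turner: flat rectangular head 74 mm wide, 76 mm long and 5 mm thick; 180 mm long, 100 g. The handle ends in a hanging eye 36 mm wide (y), 50 mm tall (z), 12 mm thick (x); opening 20 by 34 mm. This point: middle of the opening, 25 mm below the handle's end, 155 mm above the head's lowest point; grip across y. z runs from head to eye, x is square to the flat head. May be absent
- turner_head (a point): middle of the turner's head, 38 mm above the head's lowest point, on the long axis; axes as at its eye
- whisk_eye (a point): flat wire whisk: two nested loops of steel wire, 70 mm wide, 88 mm long and 6 mm thick; 180 mm long, 80 g. The handle ends in a hanging eye 36 mm wide (y), 50 mm tall (z), 12 mm thick (x); opening 20 by 34 mm. This point: middle of the opening, 25 mm below the handle's end, 155 mm above the head's lowest point; grip across y. z runs from head to eye, x is square to the flat head. May be absent
- whisk_head (a point): middle of the whisk's head, 44 mm above the head's lowest point, on the long axis; axes as at its eye
- rail: fixed hook rail: bar along y on two posts; origin on the counter under the bar. Hooks at y = -165, -55, 55, 165 mm reach along -x to the robot: a bar 8 mm thick, its top 285 mm up, the end (74 to 84 mm out) bent up 12 mm above it. An eye hangs on the bar 45 mm out; it must rise 13 to 25 mm to pass the tip, then comes off along -x
- caddy: loose moulded white plastic caddy, 0.9 kg, open box 160 mm (x) by 124 mm (y), 115 mm tall, on the steam plate; origin at the centre of its underside. Walls and floor 12 mm thick; two cross walls make three compartments 37 mm (x) by 100 mm (y), centred at x = -49, 0 and 49 mm. A utensil standing head down in it reaches well above the rim
- steamer: fixed counter steamer; origin on the counter. Dark steam plate 260 mm (x) by 280 mm (y), top 8 mm up, centred at x = 20, y = 150 mm. Steel boiler housing 240 by 200 mm, 100 mm tall, centred at x = 0, y = -110 mm, with the water tank's cap on top, its axis at x = 10, y = -110 mm
- cap_mid (a point): ribbed round grey plastic screw cap of the water tank, 60 mm in diameter, 36 mm tall, white line on top. This point is on its vertical axis, half-way up. It sinks 0.8 mm per rad as it is tightened; when tight its underside is about 2 mm above the housing's top
- cap_thread (a joint): turn of the cap on its thread, rad, grows as it is tightened (clockwise from above). Starts loose, between 0 and 1.2; stays where left; turns against 0.25 N m of friction; ends at 7.60, where the gasket meets the neck
- cap_squeeze (a joint): further clockwise turn of the cap after the thread has ended, squeezing its gasket, rad; 0 until then. The torque felt while turning starts at 0.5 N m and rises 2 N m per rad. Snug is from 0.10 to 0.50 (0.7 to 1.5 N m); beyond 0.57 (1.6 N m) the cap is overtightened. When released from above 0.25 it springs back to about 0.25
- jug: bystander: clear plastic measuring jug, 100 mm across, 120 mm tall; origin at the centre of its underside
- saucer: bystander: white ceramic saucer 120 mm across; origin at the centre of its underside
- tin: bystander: closed round tin, 92 mm across, 100 mm tall; origin at the centre of its underside

How it is judged:
By the outcome, as a careful person would: the job done as asked, in the order asked, and still so for the second after the job is handed in, with the robot touching nothing.
Of skimmer, spoon, turner, whisk only 2 to 3 are there at a start; the rules pass over those that are not, and their reading is None.
At some moment in a run one of caddy may be knocked a few centimetres aside while the robot is not near it.
It also fails if it takes over 210 s, if anything falls off the work surface, if the arm or the gripper's body presses on something with over 40 N, if the wrist force passes 120 N, or if a joint passes its speed limit or range.

## Working session

There is one attempt and no reset: what is moved stays moved. The work goes in short steps, Python scripts to look and compute and a tool call to move; the robot and the scene stay as the last step left them, time stands still between calls to the robot, and variables do not carry over. Pictures are saved under pics/ and viewed, at most 14 in all, crops included, and the job is handed in when it is done.

Besides the shell and the picture viewer there is one more tool, called after ">>>" as name(argument=value, ...) on one line, values as JSON. send_rows: Moves the arm, as the interface text tells. Its arguments: {"type":"object","properties":{"rows":{"type":"array"},"newtons":{"type":"number"}},"required":["rows"]}

```bash
ls; mkdir -p pics
python3 - <<'E'
from plant import robot,cams,job
import cv2,numpy as np
print(robot.sense(), robot.tcp_to_tips)
for n in ("side","top"):
    c=cams.calibration(n);print(n,np.round(c["mtx"],1).tolist(),np.round(c["cam_to_world"],3).tolist(), [k for k in c])
    cv2.imwrite(f"pics/{n}0.png",cams.get_image(n))
E
```

```text
pics
{'t': 0.0, 'qpos': array([ 6.40374310e+01,  2.18382569e+01,  7.43840791e+01, -2.62960039e-04,
        8.38592379e+01, -1.23347765e+01]), 'joint_velocities': array([ 0.02738656, -0.03157391,  0.00733858,  0.04139473, -0.00584287,
       -0.08460996]), 'effort': array([-9.42664738e-04, -4.37962711e+01, -2.24542522e+01,  7.12140533e-02,
        3.54615832e-02, -1.22836354e-04]), 'ee_pos': array([0.12945938, 0.53426656, 0.24916736]), 'tcp_rot': array([[-9.71846849e-01,  2.35612644e-01, -6.19184597e-04],
       [ 2.35613267e-01,  9.71846050e-01, -1.28204772e-03],
       [ 2.99685451e-04, -1.39184214e-03, -9.99998986e-01]]), 'contact_force': array([0.5657361 , 0.36382998, 0.24002958]), 'torque': array([-0.03884964,  0.01590806,  0.00476709]), 'finger_force': 0.0, 'width': 0.08814649746672051} 0.011
side [[470.7, 0.0, 324.0], [0.0, 470.7, 242.3], [0.0, 0.0, 1.0]] [[0.803, 0.469, -0.368, 0.172], [-0.596, 0.625, -0.504, -0.513], [-0.006, 0.624, 0.781, 0.985], [0.0, 0.0, 0.0, 1.0]] ['mtx', 'cam_to_world']
top [[592.3, 0.0, 318.1], [0.0, 592.3, 240.6], [0.0, 0.0, 1.0]] [[0.009, 0.998, -0.069, 0.468], [-1.0, 0.009, 0.003, 0.035], [0.004, 0.069, 0.998, 1.699], [0.0, 0.0, 0.0, 1.0]] ['mtx', 'cam_to_world']
```

View pics/side0.png

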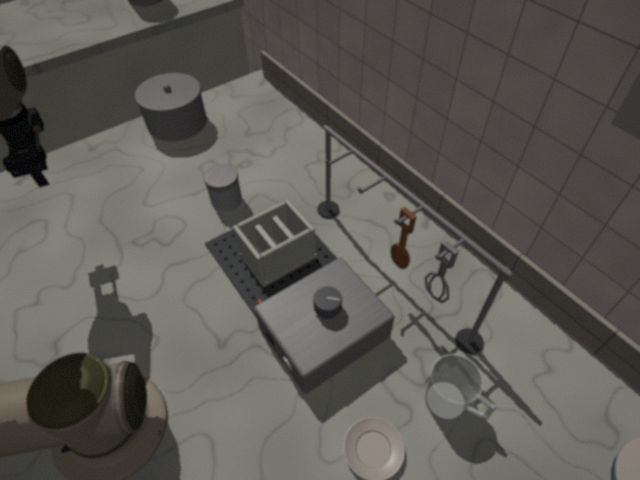

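View pics/top0.png

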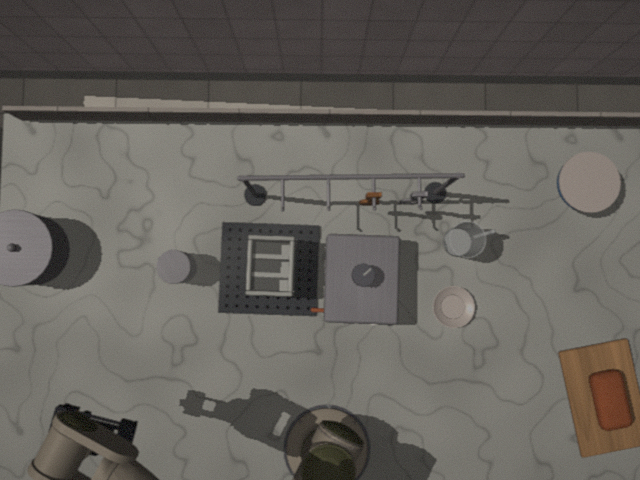

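The side view shows two utensils: the spoon, eye near (405,217), and the whisk, eye near (449,252). In the top view their hooks are at columns 376 and 420. The caddy rim is near (248..294, 236..297) and the cap near (367,275).

```bash
cat > h.py <<'E'
from plant import robot,cams,job
import cv2,numpy as np
np.set_printoptions(suppress=True,precision=4)
def ray(cal,uv):
    K,T=cal["mtx"],cal["cam_to_world"]
    d=np.linalg.inv(K)@[uv[0],uv[1],1.]; d=T[:3,:3]@[d[0],-d[1],-d[2]]
    return T[:3,3],d/np.linalg.norm(d)
def onz(cal,uv,z):
    o,d=ray(cal,uv); return o+d*(z-o[2])/d[2]
def tri(rays):
    A=sum(np.eye(3)-np.outer(d,d) for o,d in rays); b=sum((np.eye(3)-np.outer(d,d))@o for o,d in rays)
    return np.linalg.solve(A,b)
def st():
    s=robot.sense(); print(round(s["t"],2),s["ee_pos"],"w",round(s["width"],4),"F",s["contact_force"],"M",s["torque"],"q",s["qpos"].round(1)); return s
def rel(p,R=None):
    "shift to p in tool axes/0.04 and turn to R /0.08"
    s=robot.sense(); Rt=s["tcp_rot"]
    print("shift units",Rt.T@(np.array(p)-s["ee_pos"])/0.04)
    if R is not None: print("turn units",cv2.Rodrigues(Rt.T@np.array(R))[0].ravel()/0.08)
E
python3 - <<'E'
from h import *
t,s=cams.calibration("top"),cams.calibration("side")
for n,p in dict(barL=(240,178),barR=(463,176),h1=(283,209),h2=(329,209),h3=(376,208),h4=(420,207)).items(): print(n,onz(t,p,.285))
for p in [(255,195),(435,192)]: print("post",onz(t,p,0))
for p in [(248,236),(294,236),(294,297),(246,297)]: print("caddy",onz(t,p,.123))
for p in [(327,236),(398,237),(399,322),(327,324)]: print("house",onz(t,p,.1))
print("cap",onz(t,(367,275),.141),onz(s,(327,296),.141))
print("spoon",onz(s,(405,217),.268),"whisk",onz(s,(449,252),.268), onz(t,(373,198),.28),onz(t,(420,196),.28))
rel([.5,-.05,.42],[[-1,0,0],[0,1,0],[0,0,-1]])
E
```

```text
barL [0.7149 0.2197 0.285 ]
barR [ 0.7251 -0.318   0.285 ]
h1 [0.6408 0.1151 0.285 ]
h2 [0.6419 0.0047 0.285 ]
h3 [ 0.6454 -0.1082  0.285 ]
h4 [ 0.6488 -0.214   0.285 ]
post [0.7156 0.2128 0.    ]
post [ 0.7294 -0.3077  0.    ]
caddy [0.5873 0.2167 0.123 ]
caddy [0.5885 0.0941 0.123 ]
caddy [0.4264 0.0921 0.123 ]
caddy [0.4253 0.2192 0.123 ]
house [0.5911 0.0056 0.1   ]
house [ 0.5902 -0.1867  0.1   ]
house [ 0.3616 -0.1894  0.1   ]
house [0.3546 0.0037 0.1   ]
cap [ 0.4862 -0.0995  0.141 ] [ 0.4883 -0.0883  0.141 ]
spoon [ 0.6806 -0.0963  0.268 ] whisk [ 0.6868 -0.2129  0.268 ] [ 0.6702 -0.1014  0.28  ] [ 0.6762 -0.2149  0.28  ]
shift units [-12.4425 -12.0201  -4.2585]
turn units [-0.0146 -0.0049 -2.9727]
```

>>> send_rows(rows=[[0,0,-1,0,0,-0.745,88],[0,0,-1,0,0,-0.745,88],[0,0,-1,0,0,-0.745,88],[0,0,-1,0,0,-0.745,88],[-0.54,-0.82,0,0,0,0,88],[-0.54,-0.82,0,0,0,0,88],[-0.54,-0.82,0,0,0,0,88],[-0.54,-0.82,0,0,0,0,88],[-0.54,-0.82,0,0,0,0,88],[-0.54,-0.82,0,0,0,0,88],[-0.54,-0.82,0,0,0,0,88],[-0.54,-0.82,0,0,0,0,88]])

```text
t: 1.1
ee_pos: [0.3029, 0.2705, 0.4096]
tcp_rot: [[-1.0, -0.001, -0.0], [-0.001, 1.0, -0.0], [0.0, -0.0, -1.0]]
contact_force: [1.8, 0.6, -0.6]
width: 0.0881
finger_force: 0.0
```

>>> send_rows(rows=[[-0.54,-0.82,0,0,0,0,88],[-0.54,-0.82,0,0,0,0,88],[-0.54,-0.82,0,0,0,0,88],[-0.54,-0.82,0,0,0,0,88],[-0.54,-0.82,0,0,0,0,88],[-0.54,-0.82,0,0,0,0,88],[-0.54,-0.82,0,0,0,0,88],[-0.54,-0.82,0,0,0,0,88],[-0.54,-0.82,0,0,0,0,88],[-0.54,-0.82,0,0,0,0,88],[-0.54,-0.82,0,0,0,0,60],[-0.54,-0.82,0,0,0,0,60]])

```text
t: 2.1
ee_pos: [0.5626, -0.1231, 0.4093]
tcp_rot: [[-1.0, -0.0, -0.001], [-0.0, 1.0, 0.0], [0.001, 0.0, -1.0]]
contact_force: [0.1, 0.9, 0.4]
width: 0.0771
finger_force: 0.0
```

>>> send_rows(rows=[[0,0,0,0,0,0,60],[0,0,0,0,0,0,60]])

```text
t: 2.27
ee_pos: [0.5626, -0.1228, 0.408]
tcp_rot: [[-1.0, 0.002, -0.003], [0.002, 1.0, 0.001], [0.003, 0.001, -1.0]]
contact_force: [0.3, 0.0, 0.3]
width: 0.0635
finger_force: 0.0
```

Run:
```python
from h import *
s=st();print(s["tcp_rot"])
c=cams.calibration("wrist");print(c["mtx"],c["cam_to_world"])
cv2.imwrite("pics/w1.png",cams.get_image("wrist"))
```

```text
2.27 [ 0.5626 -0.1228  0.408 ] w 0.0635 F [0.2724 0.0285 0.3273] M [ 0.0785  0.0259 -0.0073] q [ -24.1   21.8   49.     0.   109.4 -114. ]
[[-1.      0.0017 -0.0028]
 [ 0.0017  1.      0.0013]
 [ 0.0028  0.0013 -1.    ]]
[[344.8394   0.     317.5576]
 [  0.     344.8394 239.5627]
 [  0.       0.       1.    ]] [[ 0.0027 -0.961  -0.2767  0.4905]
 [ 1.      0.0031 -0.0008 -0.124 ]
 [ 0.0016 -0.2767  0.961   0.5429]
 [ 0.      0.      0.      1.    ]]
```

View pics/w1.png

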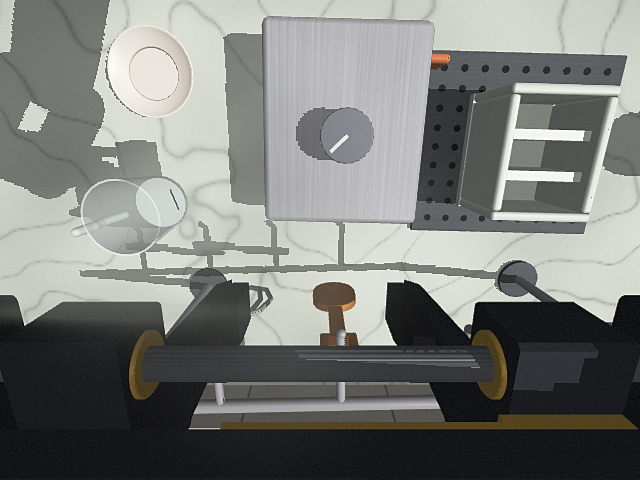

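The wrist view shows the spoon hook's tip at (341,333) and its root at (341,400). The spoon head is at (334,296), the cap top at (347,136) with its white line at about (339,144), and the caddy rim on the right.

Run:
```python
from h import *
c=cams.calibration("wrist")
print("tip",onz(c,(341,333),.297),"root",onz(c,(341,403),.285),"root2",onz(c,(221,405),.285))
print("spoonhead bottom",onz(c,(334,296),.13),onz(c,(341,341),.29))
print("cap",onz(c,(347,136),.142))
for p in [(515,87),(616,91),(588,220),(500,217)]: print("caddy",onz(c,p,.123))
for p in [(265,18),(434,22),(413,222),(265,218)]: print("house",onz(c,p,.1))
```

```text
tip [ 0.6399 -0.1037  0.297 ] root [ 0.7188 -0.1015  0.285 ] root2 [ 0.7207 -0.2103  0.285 ]
spoonhead bottom [ 0.6866 -0.101   0.13  ] [ 0.6517 -0.103   0.29  ]
cap [ 0.4858 -0.0894  0.142 ]
caddy [0.4329 0.1003 0.123 ]
caddy [0.4372 0.2152 0.123 ]
caddy [0.5866 0.2159 0.123 ]
caddy [0.5826 0.1052 0.123 ]
house [ 0.3576 -0.1815  0.1   ]
house [0.3617 0.0099 0.1   ]
house [0.5943 0.0037 0.1   ]
house [ 0.5886 -0.1915  0.1   ]
```

>>> send_rows(rows=[[-0.94,0.16,0,0,0,0,60],[-0.94,0.16,0,0,0,0,60],[-0.93,0.16,0,0,0,0,60],[0,0,0.7,0,0,0,60],[0,0,0.7,0,0,0,60],[0,0,0.7,0,0,0,60],[0,0,0.7,0,0,0,60],[0,0,0.5,0,0,0,60],[0,0,0.2,0,0,0,60],[0,0,0,0,0,0,60],[0,0,0,0,0,0,60]])

```text
t: 3.23
ee_pos: [0.6744, -0.1013, 0.2714]
tcp_rot: [[-1.0, -0.001, 0.002], [-0.001, 1.0, -0.001], [-0.002, -0.001, -1.0]]
contact_force: [-0.2, -0.3, 0.3]
width: 0.0602
finger_force: 0.0
```

Run:
```python
from h import *
s=st()
a=cams.get_image("wrist"); b=cams.get_image("side")
b=cv2.resize(b[180:320,340:500],(640,560),interpolation=cv2.INTER_CUBIC)
cv2.imwrite("pics/w2.png",np.hstack([cv2.resize(a,(400,300)),cv2.resize(b,(343,300))]))
```

```text
3.23 [ 0.6744 -0.1013  0.2714] w 0.0602 F [-0.2351 -0.3267  0.3195] M [ 0.0101 -0.02   -0.0013] q [ -18.5   35.3   47.5    0.    97.1 -108.5]
```

View pics/w2.png

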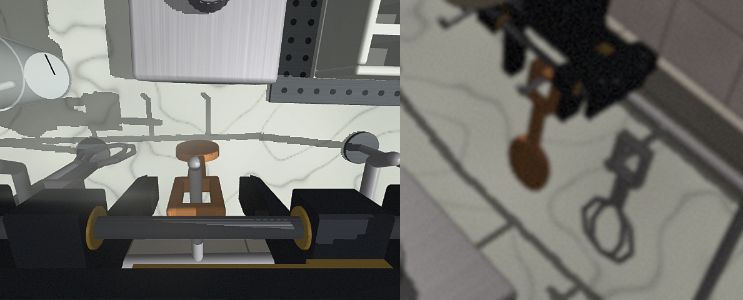

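The spoon's eye is between the fingers, at (197,197) in the left half. Next I close and lift 19 mm.

>>> send_rows(rows=[[0,0,0,0,0,0,30],[0,0,0,0,0,0,30],[0,0,0,0,0,0,30],[0,0,0,0,0,0,30],[0,0,0,0,0,0,30]], newtons=25)

```text
t: 3.75
ee_pos: [0.6744, -0.1021, 0.27]
tcp_rot: [[-1.0, -0.0, 0.0], [-0.0, 1.0, -0.0], [-0.0, -0.0, -1.0]]
contact_force: [0.5, -0.9, 0.9]
width: 0.0357
finger_force: 25.0
```

>>> send_rows(rows=[[0,0,-0.16,0,0,0,30],[0,0,-0.16,0,0,0,30],[0,0,-0.16,0,0,0,30],[0,0,0,0,0,0,30],[0,0,0,0,0,0,30]])

```text
t: 4.17
ee_pos: [0.6745, -0.102, 0.2895]
tcp_rot: [[-1.0, -0.001, 0.001], [-0.001, 1.0, -0.0], [-0.001, -0.0, -1.0]]
contact_force: [-0.4, 0.2, -0.6]
width: 0.0356
finger_force: 25.0
```

>>> send_rows(rows=[[0.3,0,0,0,0,0,30],[0.4,0,0,0,0,0,30],[0.4,0,0,0,0,0,30],[0.4,0,0,0,0,0,30],[0.4,0,0,0,0,0,30],[0.4,0,-0.2,0,0,0,30],[0,0,0,0,0,0,30]])

```text
t: 4.75
ee_pos: [0.5808, -0.1019, 0.2986]
tcp_rot: [[-1.0, -0.0, 0.001], [-0.0, 1.0, -0.001], [-0.001, -0.001, -1.0]]
contact_force: [0.1, 0.2, -0.1]
width: 0.0354
finger_force: 25.0
```

Run:
```python
from h import *
s=st()
cv2.imwrite("pics/t3.png",cams.get_image("top"))
a=cams.get_image("wrist"); b=cams.get_image("top")
b=cv2.resize(b[150:330,180:440],(390,270))
cv2.imwrite("pics/w3.png",np.hstack([cv2.resize(a,(360,270)),b]))
```

```text
4.75 [ 0.5808 -0.1019  0.2986] w 0.0354 F [ 0.114   0.1866 -0.1316] M [ 0.0126 -0.0447  0.0031] q [ -21.4   24.3   62.3   -0.    93.3 -111.5]
```

View pics/w3.png

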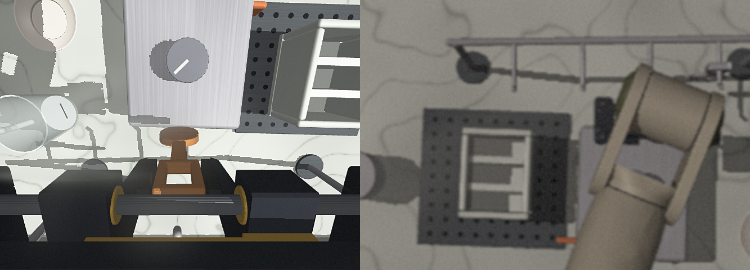

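The spoon is off its hook and held upright, and the caddy has not moved. I carry it over the caddy.

>>> send_rows(rows=[[0,0,-0.8,0,0,0,30],[0,0,-0.8,0,0,0,30],[0.1,0.9,0,0,0,0,30],[0.1,0.9,0,0,0,0,30],[0.1,0.9,0,0,0,0,30],[0.1,0.95,0,0,0,0,30],[0.1,0.95,0,0,0,0,30],[0.1,0.95,0,0,0,0,30],[0,0.9,0,0,0,0,30],[0,0,0,0,0,0,30],[0,0,0,0,0,0,30]])

```text
t: 5.82
ee_pos: [0.5586, 0.1577, 0.36]
tcp_rot: [[-1.0, -0.004, -0.001], [-0.004, 1.0, -0.0], [0.001, -0.0, -1.0]]
contact_force: [0.3, -0.3, -0.4]
width: 0.0358
finger_force: 25.0
```

Run:
```python
from h import *
s=st()
cv2.imwrite("pics/w4.png",cams.get_image("wrist"))
```

```text
5.82 [0.5586 0.1577 0.36  ] w 0.0358 F [ 0.3493 -0.2604 -0.3958] M [-0.0462 -0.0026 -0.0192] q [  4.1  22.3  55.7  -0.  102.1 -86.1]
```

View pics/w4.png

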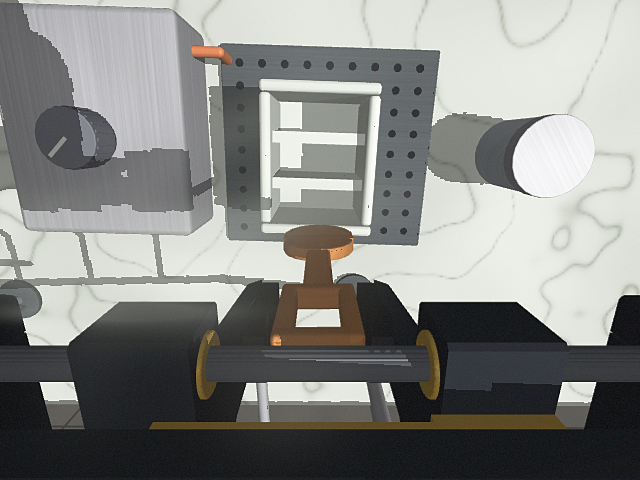

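The rim's outer corners are about (260,80), (382,82), (372,234) and (261,234). The cross-wall tops are near rows 137 and 174. The spoon hangs straight in the grip.

Run:
```python
from h import *
c=cams.calibration("wrist")
P=np.array([onz(c,p,.123) for p in [(260,80),(382,82),(372,234),(261,234)]]);print(P,P.mean(0))
print(onz(c,(320,132),.123),onz(c,(320,145),.123),onz(c,(320,168),.123),onz(c,(320,181),.123))
print("spoon head",onz(c,(319,235),.2-.0))
```

```text
[[0.4298 0.0981 0.123 ]
 [0.4315 0.219  0.123 ]
 [0.5877 0.216  0.123 ]
 [0.5878 0.092  0.123 ]] [0.5092 0.1563 0.123 ]
[0.4789 0.1576 0.123 ] [0.4918 0.1577 0.123 ] [0.5153 0.1577 0.123 ] [0.529  0.1578 0.123 ]
spoon head [0.5677 0.1565 0.2   ]
```

>>> send_rows(rows=[[0,0,0.7,0,0,0,30],[0,0,0.7,0,0,0,30],[0,0,0.7,0,0,0,30],[0,0,0.7,0,0,0,30],[0,0,0.6,0,0,0,30],[0,0,0.5,0,0,0,30],[0,0,0.3,0,0,0,30],[0,0,0.2,0,0,0,30],[0,0,0.1,0,0,0,30],[0,0,0,0,0,0,30],[0,0,0,0,0,0,30]])

```text
t: 6.78
ee_pos: [0.5587, 0.1555, 0.1815]
tcp_rot: [[-1.0, 0.0, 0.001], [0.0, 1.0, 0.0], [-0.001, 0.0, -1.0]]
contact_force: [-0.1, 0.6, -0.5]
width: 0.0354
finger_force: 25.0
```

>>> send_rows(rows=[[0,0,0.05,0,0,0,30],[0,0,0.03,0,0,0,30],[0,0,0,0,0,0,50],[0,0,0,0,0,0,60],[0,0,0,0,0,0,60],[0,0,0,0,0,0,60],[0,0,-0.3,0,0,0,60],[0,0,-0.6,0,0,0,60],[0,0,-0.8,0,0,0,60],[0,0,-0.9,0,0,0,60],[0,0,-0.9,0,0,0,60],[0,0,-1,0,0,0,60]])

```text
t: 7.78
ee_pos: [0.5576, 0.1559, 0.3591]
tcp_rot: [[-1.0, -0.001, -0.001], [-0.001, 1.0, -0.0], [0.001, -0.0, -1.0]]
contact_force: [0.8, 0.8, -0.8]
width: 0.06
finger_force: 0.0
```

Run:
```python
from h import *
s=st()
a=cams.get_image("wrist"); cv2.imwrite("pics/w5.png",cv2.resize(a,(400,300)))
rel([.58,-.2125,.40],[[-1,0,0],[0,1,0],[0,0,-1]])
```

```text
7.78 [0.5576 0.1559 0.3591] w 0.06 F [ 0.7983  0.8091 -0.8088] M [ 0.0411 -0.0044 -0.0161] q [  3.9  22.2  56.   -0.  101.8 -86.1]
shift units [-0.5345 -9.2135 -0.8048]
turn units [0.01   0.1585 0.0091]
```

View pics/w5.png

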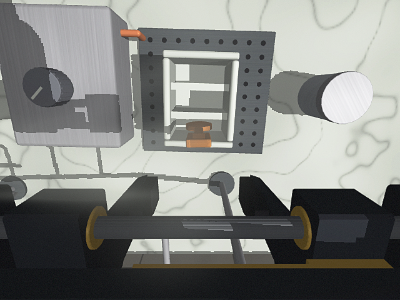

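The spoon stands in the far compartment at (198,135). Next is the whisk.

>>> send_rows(rows=[[0,-0.5,-0.8,0,0,0,60],[0,-0.9,-0.2,0,0,0,60],[-0.2,-0.97,0,0,0,0,60],[-0.2,-0.97,0,0,0,0,60],[-0.2,-0.97,0,0,0,0,60],[-0.2,-0.97,0,0,0,0,60],[-0.3,-0.95,0,0,0,0,60],[-0.3,-0.95,0,0,0,0,60],[-0.3,-0.95,0,0,0,0,60],[-0.6,-0.65,0,0,0,0,60],[-0.66,-0.4,0,0,0,0,60],[0,0,0,0,0,0,60]])

```text
t: 8.83
ee_pos: [0.6805, -0.2157, 0.3921]
tcp_rot: [[-1.0, 0.003, -0.004], [0.003, 1.0, 0.002], [0.004, 0.002, -1.0]]
contact_force: [0.2, -0.6, -1.2]
width: 0.0602
finger_force: 0.0
```

>>> send_rows(rows=[[0,0,0.6,0,0,0,60],[0,0,0.5,0,0,0,60],[0,0,0.4,0,0,0,60],[0,0,0,0,0,0,60]])

```text
t: 9.17
ee_pos: [0.6762, -0.2105, 0.3342]
tcp_rot: [[-1.0, -0.001, -0.006], [-0.001, 1.0, 0.003], [0.006, 0.003, -1.0]]
contact_force: [-1.0, -0.2, -0.8]
width: 0.0599
finger_force: 0.0
```

Run:
```python
from h import *
s=st()
a=cams.get_image("wrist"); cv2.imwrite("pics/w6.png",a)
```

```text
9.17 [ 0.6762 -0.2105  0.3342] w 0.0599 F [-0.9571 -0.1536 -0.7926] M [-0.002   0.0372  0.027 ] q [ -26.8   38.6   31.4    0.   110.4 -116.9]
```

View pics/w6.png

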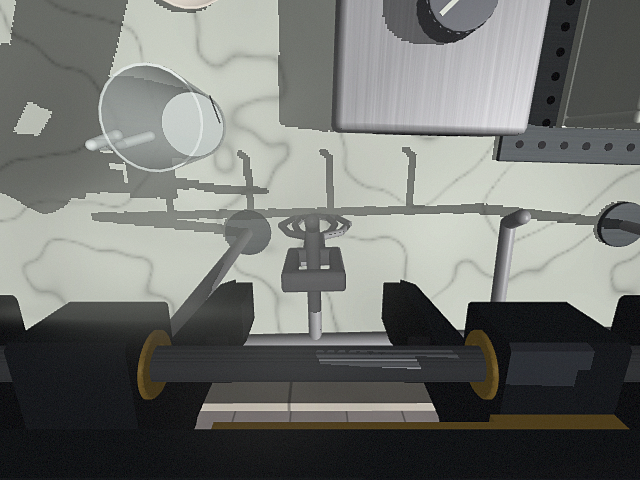

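The whisk's eye top is at (314,250..290) and centred between the fingers.

Run:
```python
from h import *
c=cams.calibration("wrist");st()
print(onz(c,(314,278),.293),onz(c,(314,290),.293),onz(c,(285,278),.293),onz(c,(345,278),.293),onz(c,(317,213),.297))
```

```text
9.22 [ 0.6763 -0.2107  0.3366] w 0.0599 F [ 0.273   0.1838 -0.5572] M [-0.0009 -0.0128  0.0377] q [ -26.8   38.5   31.1    0.   110.5 -116.9]
[ 0.6779 -0.2138  0.293 ] [ 0.6852 -0.2138  0.293 ] [ 0.6779 -0.2299  0.293 ] [ 0.6779 -0.1965  0.293 ] [ 0.6403 -0.2121  0.297 ]
```

>>> send_rows(rows=[[0,-0.03,0.5,0,0,0,60],[0,-0.03,0.5,0,0,0,60],[0,0,0.4,0,0,0,60],[0,0,0.25,0,0,0,60],[0,0,0,0,0,0,60],[0,0,0,0,0,0,60],[0,0,0,0,0,0,30],[0,0,0,0,0,0,30],[0,0,0,0,0,0,30],[0,0,0,0,0,0,30],[0,0,0,0,0,0,30]])

```text
t: 10.13
ee_pos: [0.6769, -0.2136, 0.2724]
tcp_rot: [[-1.0, -0.001, 0.001], [-0.001, 1.0, -0.0], [-0.001, -0.0, -1.0]]
contact_force: [-0.5, -0.3, 1.5]
width: 0.0359
finger_force: 25.0
```

>>> send_rows(rows=[[0,0,-0.16,0,0,0,30],[0,0,-0.16,0,0,0,30],[0,0,-0.16,0,0,0,30],[0,0,0,0,0,0,30],[0,0,0,0,0,0,30]])

```text
t: 10.55
ee_pos: [0.6769, -0.2136, 0.2915]
tcp_rot: [[-1.0, -0.001, 0.001], [-0.001, 1.0, -0.001], [-0.001, -0.001, -1.0]]
contact_force: [0.5, -0.2, -0.4]
width: 0.0361
finger_force: 25.0
```

>>> send_rows(rows=[[0.3,0,0,0,0,0,30],[0.4,0,0,0,0,0,30],[0.4,0,0,0,0,0,30],[0.4,0,0,0,0,0,30],[0.4,0,0,0,0,0,30],[0.4,0,-0.2,0,0,0,30],[0,0,-0.9,0,0,0,30],[0,0,-0.9,0,0,0,30],[0.2,0.9,0,0,0,0,30],[0.2,0.95,0,0,0,0,30],[0.2,0.95,0,0,0,0,30],[0.2,0.95,0,0,0,0,30]])

```text
t: 11.55
ee_pos: [0.5519, -0.0622, 0.3708]
tcp_rot: [[-1.0, 0.0, -0.0], [0.0, 1.0, 0.0], [0.0, 0.0, -1.0]]
contact_force: [1.5, 1.2, -0.6]
width: 0.036
finger_force: 25.0
```

>>> send_rows(rows=[[0.2,0.95,0,0,0,0,30],[0.2,0.95,0,0,0,0,30],[0.25,0.95,0,0,0,0,30],[0.25,0.95,0,0,0,0,30],[0.3,0.95,0,0,0,0,30],[0.5,0.7,0,0,0,0,30],[0.5,0,0,0,0,0,30],[0,0,0,0,0,0,30],[0,0,0,0,0,0,30]])

```text
t: 12.3
ee_pos: [0.4641, 0.1546, 0.3713]
tcp_rot: [[-1.0, -0.002, 0.001], [-0.002, 1.0, -0.0], [-0.001, -0.0, -1.0]]
contact_force: [0.4, -1.0, -0.8]
width: 0.0357
finger_force: 25.0
```

Run:
```python
from h import *
s=st()
a=cams.get_image("wrist"); cv2.imwrite("pics/w7.png",a)
```

```text
12.3 [0.4641 0.1546 0.3713] w 0.0357 F [ 0.4296 -1.013  -0.8126] M [ 0.0031 -0.0078  0.052 ] q [  4.5  12.   68.7  -0.   99.2 -85.6]
```

View pics/w7.png

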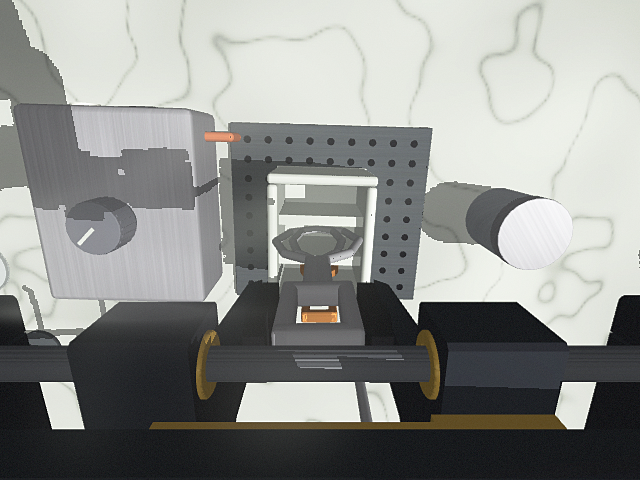

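The near edge of the caddy rim is at row 175, columns 267..379. The near cross wall's top is at about row 208, and the whisk is held square.

Run:
```python
from h import *
c=cams.calibration("wrist")
for p in [(267,175),(379,175),(320,175),(320,186),(320,200),(320,216),(372,278),(268,278)]: print(p,onz(c,p,.123))
```

```text
(267, 175) [0.4301 0.0976 0.123 ]
(379, 175) [0.4301 0.2204 0.123 ]
(320, 175) [0.4301 0.1557 0.123 ]
(320, 186) [0.4421 0.1557 0.123 ]
(320, 200) [0.4577 0.1557 0.123 ]
(320, 216) [0.476  0.1558 0.123 ]
(372, 278) [0.5517 0.218  0.123 ]
(268, 278) [0.5516 0.0937 0.123 ]
```

>>> send_rows(rows=[[0.1,0.08,0.5,0,0,0,30],[0,0,0.7,0,0,0,30],[0,0,0.7,0,0,0,30],[0,0,0.7,0,0,0,30],[0,0,0.7,0,0,0,30],[0,0,0.6,0,0,0,30],[0,0,0.4,0,0,0,30],[0,0,0.2,0,0,0,30],[0,0,0.1,0,0,0,30],[0,0,0.05,0,0,0,30],[0,0,0,0,0,0,30],[0,0,0,0,0,0,30]])

```text
t: 13.35
ee_pos: [0.4611, 0.1574, 0.1858]
tcp_rot: [[-1.0, -0.0, 0.002], [-0.0, 1.0, 0.0], [-0.002, 0.0, -1.0]]
contact_force: [-0.7, -0.1, -0.7]
width: 0.0354
finger_force: 25.0
```

>>> send_rows(rows=[[0,0,0.07,0,0,0,30],[0,0,0.05,0,0,0,30],[0,0,0,0,0,0,50],[0,0,0,0,0,0,60],[0,0,0,0,0,0,60],[0,0,0,0,0,0,60],[0,0,-0.3,0,0,0,60],[0,0,-0.6,0,0,0,60],[0,0,-0.8,0,0,0,60],[0,0,-0.9,0,0,0,60],[0,0,-0.9,0,0,0,80],[0,0,-1,0,0,0,80]])

```text
t: 14.35
ee_pos: [0.4599, 0.1575, 0.3616]
tcp_rot: [[-1.0, -0.001, -0.001], [-0.001, 1.0, -0.0], [0.001, -0.0, -1.0]]
contact_force: [0.8, -0.7, -0.1]
width: 0.0709
finger_force: 0.0
```

Run:
```python
from h import *
s=st()
a=cams.get_image("wrist"); b=cams.get_image("side")
b=cv2.resize(b[160:360,180:400],(330,300),interpolation=cv2.INTER_CUBIC)
cv2.imwrite("pics/w8.png",np.hstack([cv2.resize(a,(400,300)),b]))
rel([.486,-.095,.3],[[-1,0,0],[0,1,0],[0,0,-1]])
```

```text
14.35 [0.4599 0.1575 0.3616] w 0.0709 F [ 0.7944 -0.6892 -0.1275] M [-0.016  -0.0379 -0.0101] q [  4.9  11.9  70.4  -0.   97.8 -85.1]
shift units [-0.5847 -6.3194  1.6522]
turn units [0.0121 0.1432 0.01  ]
```

View pics/w8.png

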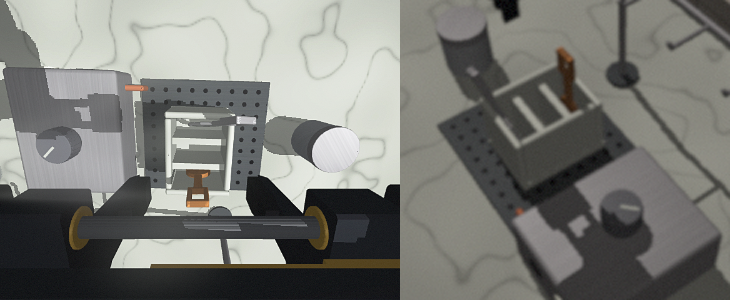

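Both utensils are in the caddy. The whisk leans towards +y, with its eye at about (394,190) in full pixels, so I estimate the tilt.

Run:
```python
from h import *
c=cams.calibration("wrist")
for z in(.15,.165,.18): print(onz(c,(394,191),z))
d=cams.calibration("side"); print(onz(d,(180+80*220/330,160+78*200/300),.165),tri([ray(c,(394,191)),ray(d,(180+80*220/330,160+78*200/300))]))
```

```text
[0.4423 0.2345 0.15  ]
[0.4399 0.2312 0.165 ]
[0.4376 0.2278 0.18  ]
[0.4418 0.2172 0.165 ] [0.4455 0.2349 0.1456]
```

The whisk leans about 30° against the rim, which is stable. Now the cap at (0.4857, -0.0895).

>>> send_rows(rows=[[-0.05,-0.88,0,0,0,0,86],[-0.1,-0.88,0,0,0,0,86],[-0.1,-0.88,0,0,0,0,86],[-0.1,-0.88,0,0,0,0,86],[-0.1,-0.88,0,0,0,0,86],[-0.1,-0.88,0,0,0,0,86],[-0.095,-0.895,0,0,0,0,86],[0,0,0.9,0,0,0,86],[0,0,0.9,0,0,0,86],[0,0,0.2,0,0,0,86],[0,0,0,0,0,0,86],[0,0,0,0,0,0,86]])

```text
t: 15.45
ee_pos: [0.4869, -0.0894, 0.2813]
tcp_rot: [[-1.0, -0.001, 0.001], [-0.001, 1.0, -0.0], [-0.001, -0.001, -1.0]]
contact_force: [0.2, 0.4, -0.2]
width: 0.0857
finger_force: 0.0
```

Run:
```python
from h import *
s=st()
a=cams.get_image("wrist"); cv2.imwrite("pics/w9.png",a)
```

```text
15.45 [ 0.4869 -0.0894  0.2813] w 0.0857 F [ 0.236   0.352  -0.2232] M [ 0.0204  0.024  -0.0116] q [ -24.1   14.9   79.3   -0.    85.7 -114.2]
```

View pics/w9.png

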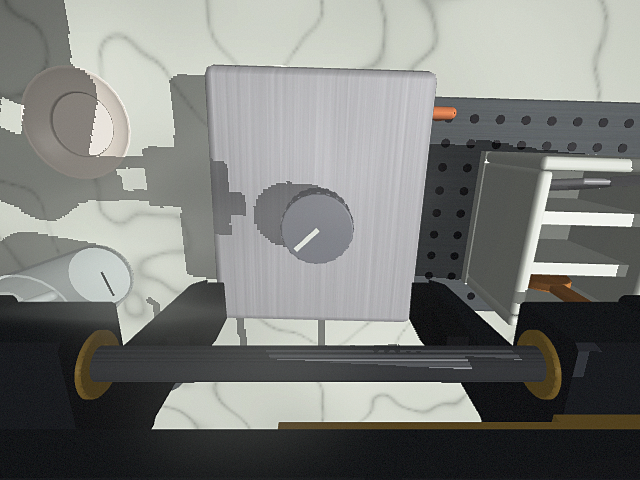

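The cap top is a disc centred on (318,228) with a radius of about 36 px. The line runs along (294,250)-(318,231).

Run:
```python
from h import *
c=cams.calibration("wrist")
for z in (.140,.143,.146): print(onz(c,(317.7,228),z), onz(c,(281.5,228),z)[1]-onz(c,(354,228),z)[1])
```

```text
[ 0.4857 -0.0906  0.14  ] -0.0600022559993282
[ 0.4849 -0.0906  0.143 ] -0.05935127261765759
[ 0.4841 -0.0906  0.146 ] -0.058700289235986955
```

>>> send_rows(rows=[[0.04,-0.02,0.3,0,0,0,86],[0,0,0.5,0,0,-0.9,86],[0,0,0.5,0,0,-0.9,86],[0,0,0.5,0,0,-0.9,86],[0,0,0.5,0,0,-0.9,86],[0,0,0.5,0,0,-0.9,86],[0,0,0.4,0,0,-0.9,86],[0,0,0.3,0,0,-0.9,86],[0,0,0.25,0,0,-0.9,86],[0,0,0.15,0,0,-0.9,86],[0,0,0.1,0,0,-0.9,86],[0,0,0,0,0,0,86]])

```text
t: 16.5
ee_pos: [0.486, -0.0904, 0.1211]
tcp_rot: [[-0.749, -0.662, 0.002], [-0.662, 0.749, -0.001], [-0.001, -0.002, -1.0]]
contact_force: [-0.3, 0.2, -0.9]
width: 0.0864
finger_force: 0.0
```

>>> send_rows(rows=[[0,0,0,0,0,0,56],[0,0,0,0,0,0,56],[0,0,0,0,0,0,56],[0,0,0,0,0,0,56],[0,0,0,0,0,0,56]], newtons=40)

```text
t: 16.92
ee_pos: [0.4855, -0.0906, 0.1207]
tcp_rot: [[-0.752, -0.659, 0.002], [-0.659, 0.752, -0.001], [-0.001, -0.002, -1.0]]
contact_force: [1.7, -1.0, 1.9]
width: 0.0592
finger_force: 40.0
```

```bash
python3 -c "
from h import *
s=st();print(s['tcp_rot'])"
```

```text
16.92 [ 0.4855 -0.0906  0.1207] w 0.0592 F [ 1.6596 -1.0187  1.8632] M [-0.1627 -0.258  -0.0072] q [ -24.3   24.4   94.5   -0.    61.  -155.6]
[[-0.7518 -0.6594  0.0017]
 [-0.6594  0.7518 -0.001 ]
 [-0.0006 -0.0019 -1.    ]]
```

>>> send_rows(rows=[[0,0,0.0016,0,0,0.5,56],[0,0,0.0016,0,0,1,56],[0,0,0.0016,0,0,1,56],[0,0,0.0016,0,0,1,56],[0,0,0.0016,0,0,1,56],[0,0,0.0016,0,0,1,56],[0,0,0.0016,0,0,1,56],[0,0,0.0016,0,0,1,56],[0,0,0.0016,0,0,1,56],[0,0,0.0016,0,0,1,56],[0,0,0.0016,0,0,1,56],[0,0,0.0016,0,0,1,56]])

```text
t: 17.92
ee_pos: [0.4853, -0.09, 0.1199]
tcp_rot: [[-0.979, 0.202, 0.001], [0.202, 0.979, 0.0], [-0.001, 0.001, -1.0]]
contact_force: [0.8, 2.7, 3.9]
width: 0.059
finger_force: 40.0
```

```bash
python3 -c "
from h import *
s=st()"
```

```text
17.92 [ 0.4853 -0.09    0.1199] w 0.059 F [0.7567 2.6631 3.858 ] M [ 0.5559 -0.1728  0.2792] q [ -24.3   24.4   94.6    0.1   60.9 -102.7]
```

The moment of 0.28 N m matches the thread friction, so the cap is turning. I continue.

>>> send_rows(rows=[[0,0,0.0016,0,0,1,56],[0,0,0.0016,0,0,1,56],[0,0,0.0016,0,0,1,56],[0,0,0.0016,0,0,1,56],[0,0,0.0016,0,0,1,56],[0,0,0.0016,0,0,1,56],[0,0,0.0016,0,0,1,56],[0,0,0.0016,0,0,1,56],[0,0,0.0016,0,0,1,56],[0,0,0.0016,0,0,1,56],[0,0,0.0016,0,0,1,56],[0,0,0.0016,0,0,1,56]])

```text
t: 18.92
ee_pos: [0.4858, -0.0895, 0.1192]
tcp_rot: [[-0.396, 0.918, 0.003], [0.918, 0.396, 0.001], [0.0, 0.003, -1.0]]
contact_force: [3.5, 6.2, 2.9]
width: 0.059
finger_force: 40.0
```

>>> send_rows(rows=[[0,0,0.0016,0,0,1,56],[0,0,0.0016,0,0,1,56],[0,0,0.0016,0,0,1,56],[0,0,0.0016,0,0,1,56],[0,0,0.0016,0,0,1,56],[0,0,0.0016,0,0,1,56],[0,0,0.0016,0,0,1,56],[0,0,0.0016,0,0,1,56],[0,0,0.0016,0,0,1,56],[0,0,0.0016,0,0,1,56],[0,0,0.0016,0,0,1,56],[0,0,0.0016,0,0,1,56]])

```text
t: 19.92
ee_pos: [0.4864, -0.0896, 0.1185]
tcp_rot: [[0.525, 0.851, 0.004], [0.851, -0.525, 0.001], [0.003, 0.003, -1.0]]
contact_force: [7.7, 7.5, 0.6]
width: 0.0589
finger_force: 40.0
```

>>> send_rows(rows=[[0,0,0.0016,0,0,1,56],[0,0,0.0016,0,0,1,56],[0,0,0.0016,0,0,1,56],[0,0,0.0016,0,0,1,56],[0,0,0.0016,0,0,1,56],[0,0,0.0016,0,0,1,56],[0,0,0.0016,0,0,1,56],[0,0,0.0016,0,0,1,56],[0,0,0.0016,0,0,1,56],[0,0,0.0016,0,0,1,56],[0,0,0.0016,0,0,1,56],[0,0,0.0016,0,0,1,56]])

```text
t: 20.92
ee_pos: [0.4868, -0.0902, 0.1178]
tcp_rot: [[0.998, 0.058, 0.005], [0.058, -0.998, -0.0], [0.005, 0.001, -1.0]]
contact_force: [8.5, 2.8, -0.3]
width: 0.0594
finger_force: 40.0
```

>>> send_rows(rows=[[0,0,0.0016,0,0,1,56],[0,0,0.0016,0,0,1,56],[0,0,0.0016,0,0,1,56],[0,0,0.0016,0,0,1,56],[0,0,0.0016,0,0,1,56],[0,0,0.0016,0,0,1,56],[0,0,0.0016,0,0,1,56],[0,0,0.0016,0,0,1,56],[0,0,0.0016,0,0,1,56],[0,0,0.0016,0,0,0.5,56],[0,0,0,0,0,0,56],[0,0,0,0,0,0,56]])

```text
t: 21.92
ee_pos: [0.4866, -0.0907, 0.1171]
tcp_rot: [[0.766, -0.643, 0.005], [-0.643, -0.766, -0.001], [0.004, -0.002, -1.0]]
contact_force: [7.1, 0.9, 0.0]
width: 0.0593
finger_force: 40.0
```

```bash
python3 -c "
from h import *
s=st()"
```

```text
21.92 [ 0.4866 -0.0907  0.1171] w 0.0593 F [7.0713 0.8754 0.0215] M [ 0.0393 -0.8735 -0.0157] q [-24.3  24.7  94.7   0.1  60.4 105.7]
```

>>> send_rows(rows=[[0,0,0,0,0,0,86],[0,0,0,0,0,0,86],[0,0,0,0,0,0,86],[0,0,-0.025,0,0,0,86],[0,0,-0.025,0,0,-0.5,86],[0,0,0,0,0,-1,86],[0,0,0,0,0,-1,86],[0,0,0,0,0,-1,86],[0,0,0,0,0,-1,86],[0,0,0,0,0,-1,86],[0,0,0,0,0,-1,86],[0,0,0,0,0,-1,86]])

```text
t: 22.92
ee_pos: [0.4847, -0.0902, 0.1185]
tcp_rot: [[0.996, -0.094, -0.0], [-0.094, -0.996, 0.0], [-0.0, -0.0, -1.0]]
contact_force: [-0.3, -0.4, 0.7]
width: 0.0861
finger_force: 0.0
```

>>> send_rows(rows=[[0,0,0,0,0,-1,86],[0,0,0,0,0,-1,86],[0,0,0,0,0,-1,86],[0,0,0,0,0,-1,86],[0,0,0,0,0,-1,86],[0,0,0,0,0,-1,86],[0,0,0,0,0,-1,86],[0,0,0,0,0,-1,86],[0,0,0,0,0,-1,86],[0,0,0,0,0,-1,86],[0,0,0,0,0,-1,86],[0,0,0,0,0,-1,86]])

```text
t: 23.92
ee_pos: [0.4848, -0.0902, 0.1184]
tcp_rot: [[0.648, 0.762, -0.0], [0.762, -0.648, 0.0], [-0.0, -0.0, -1.0]]
contact_force: [0.2, -0.1, -0.0]
width: 0.0855
finger_force: 0.0
```

>>> send_rows(rows=[[0,0,0,0,0,-1,86],[0,0,0,0,0,-1,86],[0,0,0,0,0,-1,86],[0,0,0,0,0,-1,86],[0,0,0,0,0,-1,86],[0,0,0,0,0,-1,86],[0,0,0,0,0,-1,86],[0,0,0,0,0,-1,86],[0,0,0,0,0,-1,86],[0,0,0,0,0,-1,86],[0,0,0,0,0,-1,86],[0,0,0,0,0,-1,86]])

```text
t: 24.92
ee_pos: [0.4847, -0.0903, 0.1185]
tcp_rot: [[-0.252, 0.968, -0.0], [0.968, 0.252, 0.0], [0.0, -0.0, -1.0]]
contact_force: [-0.2, 0.2, 0.1]
width: 0.0862
finger_force: 0.0
```

>>> send_rows(rows=[[0,0,0,0,0,-1,86],[0,0,0,0,0,-1,86],[0,0,0,0,0,-1,86],[0,0,0,0,0,-1,86],[0,0,0,0,0,-1,86],[0,0,0,0,0,-1,86],[0,0,0,0,0,-0.5,86],[0,0,0,0,0,0,86],[0,0,0,0,0,0,86]])

```text
t: 25.67
ee_pos: [0.4848, -0.0902, 0.1185]
tcp_rot: [[-0.696, 0.718, -0.0], [0.718, 0.696, 0.0], [0.0, -0.0, -1.0]]
contact_force: [0.4, -0.8, 0.1]
width: 0.0858
finger_force: 0.0
```

```bash
python3 -c "
from h import *
s=st();print(s['tcp_rot']);rel([.4852,-.0902,.119])"
```

```text
25.67 [ 0.4848 -0.0902  0.1185] w 0.0858 F [ 0.4184 -0.7608  0.1274] M [-0.0356  0.0058 -0.0439] q [-24.3  24.5  94.7  -0.   60.8 -68.4]
[[-0.6961  0.718  -0.0002]
 [ 0.718   0.6961  0.0001]
 [ 0.0002 -0.0001 -1.    ]]
shift units [-0.0058  0.0077 -0.0136]
```

>>> send_rows(rows=[[-0.026,0.027,0,0,0,0,56],[0,0,0,0,0,0,56],[0,0,0,0,0,0,56],[0,0,0,0,0,0,56],[0,0,0,0,0,0,56],[0,0,0.0016,0,0,1,56],[0,0,0.0016,0,0,1,56],[0,0,0.0016,0,0,1,56],[0,0,0.0016,0,0,1,56],[0,0,0.0016,0,0,1,56],[0,0,0.0016,0,0,1,56],[0,0,0.0016,0,0,1,56]], newtons=60)

```text
t: 26.67
ee_pos: [0.4863, -0.0903, 0.118]
tcp_rot: [[-0.206, 0.978, -0.0], [0.978, 0.206, -0.0], [-0.0, -0.0, -1.0]]
contact_force: [-1.2, -0.1, -0.2]
width: 0.0587
finger_force: 60.0
```

>>> send_rows(rows=[[0,0,0.0016,0,0,1,56],[0,0,0.0016,0,0,1,56],[0,0,0.0016,0,0,1,56],[0,0,0.0016,0,0,1,56],[0,0,0.0016,0,0,1,56],[0,0,0.0016,0,0,1,56],[0,0,0.0016,0,0,1,56],[0,0,0.0016,0,0,1,56],[0,0,0.0016,0,0,1,56],[0,0,0.0016,0,0,1,56],[0,0,0.0016,0,0,1,56],[0,0,0.0016,0,0,1,56]])

```text
t: 27.67
ee_pos: [0.4861, -0.0903, 0.1172]
tcp_rot: [[0.683, 0.73, -0.001], [0.73, -0.683, -0.0], [-0.001, -0.0, -1.0]]
contact_force: [-0.9, -0.5, -0.1]
width: 0.0592
finger_force: 60.0
```

```bash
python3 -c "
from h import *
s=st()"
```

```text
27.67 [ 0.4861 -0.0903  0.1172] w 0.0592 F [-0.943  -0.5196 -0.0899] M [-0.1709  0.358   0.218 ] q [-24.3  24.8  94.5  -0.   60.7  18.9]
```

>>> send_rows(rows=[[0,0,0.0016,0,0,1,56],[0,0,0.0016,0,0,1,56],[0,0,0.0016,0,0,1,56],[0,0,0.0016,0,0,1,56]])

```text
t: 28.0
ee_pos: [0.486, -0.0903, 0.1169]
tcp_rot: [[0.878, 0.478, -0.001], [0.478, -0.878, -0.0], [-0.001, -0.0, -1.0]]
contact_force: [-1.7, -0.5, 1.4]
width: 0.0591
finger_force: 60.0
```

```bash
python3 -c "
from h import *
s=st()"
```

```text
28.0 [ 0.486  -0.0903  0.1169] w 0.0591 F [-1.689  -0.4782  1.4437] M [-0.1312  0.4592  0.2364] q [-24.3  24.8  94.6  -0.   60.7  37.2]
```

>>> send_rows(rows=[[0,0,0.0016,0,0,1,56],[0,0,0.0016,0,0,1,56]])

```text
t: 28.17
ee_pos: [0.486, -0.0903, 0.1168]
tcp_rot: [[0.943, 0.332, -0.001], [0.332, -0.943, -0.0], [-0.001, -0.0, -1.0]]
contact_force: [-1.5, 0.0, 1.1]
width: 0.0591
finger_force: 60.0
```

```bash
python3 -c "
from h import *
s=st()"
```

```text
28.17 [ 0.486  -0.0903  0.1168] w 0.0591 F [-1.5105  0.0498  1.0727] M [-0.1061  0.4559  0.2361] q [-24.3  24.8  94.6  -0.   60.7  46.4]
```

>>> send_rows(rows=[[0,0,0.0016,0,0,1,56],[0,0,0.0016,0,0,1,56],[0,0,0.0016,0,0,1,56]])

```text
t: 28.42
ee_pos: [0.486, -0.0902, 0.1166]
tcp_rot: [[0.995, 0.099, -0.001], [0.099, -0.995, 0.0], [-0.001, -0.0, -1.0]]
contact_force: [-2.4, 0.4, 1.0]
width: 0.0588
finger_force: 60.0
```

```bash
python3 -c "
from h import *
s=st()"
```

```text
28.42 [ 0.486  -0.0902  0.1166] w 0.0588 F [-2.3967  0.3671  0.9842] M [-0.0303  0.4485  0.2463] q [-24.3  24.8  94.6  -0.   60.7  60.1]
```

>>> send_rows(rows=[[0,0,0.0016,0,0,1,56],[0,0,0.0016,0,0,1,56],[0,0,0.0016,0,0,1,56]])

```text
t: 28.67
ee_pos: [0.486, -0.0902, 0.1165]
tcp_rot: [[0.99, -0.139, -0.001], [-0.139, -0.99, -0.0], [-0.001, 0.0, -1.0]]
contact_force: [-2.1, 0.1, 3.5]
width: 0.0589
finger_force: 60.0
```

```bash
python3 -c "
from h import *
s=st()"
```

```text
28.67 [ 0.486  -0.0902  0.1165] w 0.0589 F [-2.1475  0.0676  3.5416] M [0.1068 0.5021 0.9587] q [-24.2  24.8  94.6  -0.   60.6  73.8]
```

>>> send_rows(rows=[[0,0,0,0,0,0.4,56],[0,0,0,0,0,0,56],[0,0,0,0,0,0,56]])

```text
t: 28.92
ee_pos: [0.486, -0.0902, 0.1165]
tcp_rot: [[0.986, -0.167, -0.001], [-0.167, -0.986, -0.0], [-0.001, 0.0, -1.0]]
contact_force: [-2.5, 1.9, 3.5]
width: 0.0591
finger_force: 60.0
```

```bash
python3 -c "
from h import *
s=st()"
```

```text
28.92 [ 0.486  -0.0902  0.1165] w 0.0591 F [-2.5467  1.9299  3.5182] M [0.0195 0.6726 0.6978] q [-24.2  24.8  94.6  -0.   60.6  75.4]
```

>>> send_rows(rows=[[0,0,0,0,0,0.5,56],[0,0,0,0,0,0.5,56]])

```text
t: 29.08
ee_pos: [0.486, -0.0901, 0.1165]
tcp_rot: [[0.969, -0.246, -0.001], [-0.246, -0.969, -0.0], [-0.001, 0.0, -1.0]]
contact_force: [-3.5, 0.3, 3.7]
width: 0.0591
finger_force: 60.0
```

```bash
python3 -c "
from h import *
s=st()"
```

```text
29.08 [ 0.486  -0.0901  0.1165] w 0.0591 F [-3.4524  0.2735  3.6642] M [0.1087 0.6749 1.1051] q [-24.2  24.8  94.6  -0.   60.6  80. ]
```

At 1.1 N m the squeeze is about 0.3 rad, which is snug. I release and retreat.

>>> send_rows(rows=[[0,0,0,0,0,0,86],[0,0,0,0,0,0,86],[0,0,0,0,0,0,86],[0,0,0,0,0,0,86],[0,0,0,0,0,0,86],[0,0,-0.4,0,0,0,86],[0,0,-0.8,0,0,0,86],[0,0,-0.9,0,0,0,86],[0,0,-0.9,0,0,0,86],[0,0,-0.9,0,0,0,86],[-0.9,0,-0.4,0,0,0,86],[-0.9,0,-0.4,0,0,0,86]])

```text
t: 30.08
ee_pos: [0.4165, -0.0726, 0.3056]
tcp_rot: [[0.969, -0.247, 0.002], [-0.247, -0.969, -0.001], [0.002, 0.0, -1.0]]
contact_force: [-0.0, 0.4, -0.5]
width: 0.0862
finger_force: 0.0
```

>>> send_rows(rows=[[-0.9,0,0,0,0,0,86],[-0.9,0,0,0,0,0,86],[0,0,0,0,0,0,86],[0,0,0,0,0,0,86]])

```text
t: 30.42
ee_pos: [0.3461, -0.0544, 0.305]
tcp_rot: [[0.969, -0.247, 0.002], [-0.247, -0.969, -0.001], [0.002, 0.0, -1.0]]
contact_force: [0.1, 0.0, -0.4]
width: 0.0861
finger_force: 0.0
```

Run:
```python
from h import *
st()
a=cams.get_image("top"); b=cams.get_image("side")
cv2.imwrite("pics/f.png",np.hstack([cv2.resize(a[150:330,180:440],(433,300)),cv2.resize(b[160:360,180:400],(330,300),interpolation=cv2.INTER_CUBIC)]))
```

```text
30.42 [ 0.3461 -0.0544  0.305 ] w 0.0861 F [ 0.0753  0.0124 -0.3532] M [ 0.0393  0.169  -0.0025] q [-28.5  -1.6  94.9   0.   86.6  75.8]
```

View pics/f.png

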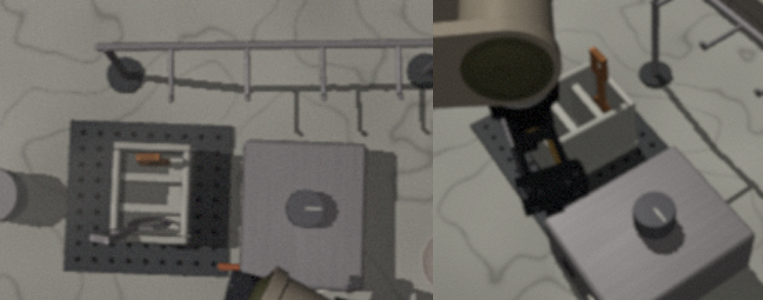

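The rail hooks are empty. The caddy is upright at (150,190) in the left half with the spoon and whisk in it, and the cap is on. The robot touches nothing, so I hand in.

```bash
python3 -c "
from h import *
print(job.finish_job())"
```

```text
the job is handed in; nothing more can be done
None
```

I handed in the job: the spoon and whisk, the only two utensils on the rail, are head down in the upright caddy (the whisk leans about 30° on the rim), and the cap is snug, last read at about 1.1 N m.

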